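# Send two offcuts through the diverter chute

## Task

Sort the two offcuts through the chute with the lever: first the green steel box-section piece into the slatted wooden crate, then the pine block into the plain steel tray. Before each piece, push the lever fully over so that the flap opens the side where its bin stands (the flap leans with the lever and shuts that side, so a piece comes out on the side away from the lever), then drop the piece in at the top of the chute. Leave the other things on the table where they are.

Things in the scene. Friction and masses are not known exactly. Their poses are not given: they have to be found in the camera images.
- sorter: Fixed plywood chute box on four legs, 184 x 160 mm, 215 mm high. Origin on the table under its middle; x runs from its front (lever side, facing the robot) to its back, y to the left. The open mouth on top is 140 mm (x) by 140 mm (y), its rim at 215 mm; inside, the flap sends what falls in to the left (+y) or right (-y) outlet; a bin stands under each. Drop a piece at the middle of the mouth, level, with its long side along the chute's x axis.
- diverter (a joint): Angle of the steel flap and lever, one rigid piece turning on a shaft along the chute's x axis, 95 mm above the table in the middle of the chute. 0 = upright; positive = top leans to the chute's right (-y), which shuts the right side so pieces fall to the left (+y); negative the other way. Stops at -0.55 and +0.55 rad. Starts somewhere near upright; it stays where it is left (about 1 N at the knob moves it). The flap reaches 113 mm from the shaft.
- lever_knob (a point): Centre of the black ball knob, 28 mm in diameter, on the end of the lever in front of the chute: 160 mm from the shaft line, 118 mm in front of the chute's origin (40 mm in front of the front panel, 26 mm in front of the legs), 255 mm above the table when upright and 231 mm at a stop, where it stands 84 mm to the side. The lever below it is a 10 mm round rod.
- crate: Slatted wooden crate, open on top, 150 (x) x 124 (y) x 50 mm high, walls 5 mm, fixed under the left or the right outlet (66 mm to the side of the chute's middle). Origin: centre of its underside; axes as the chute's.
- tray: Plain smooth sheet-steel tray, open on top, 150 (x) x 124 (y) x 50 mm high, walls 4 mm, fixed under the other outlet. Origin: centre of its underside; axes as the chute's.
- bracket_center (a point): Centre of the green painted steel box-section offcut, 36 (x) x 90 (y) x 36 (z) mm, about 0.12 kg. It lies on a sloping easel, its y axis level and its z axis at right angles to the slope, about 30 degrees from vertical, leaning to the robot. Grasp it across its x sides with the tool along its z axis.
- easel: Fixed plywood easel, 130 mm wide, its board 130 mm long, sloping up away from the robot by 30 degrees (0.52 rad) about its y axis; origin on the table under its middle, where the board's surface is 56 mm high. Two steel pins, 10 mm thick and 16 mm high, 72 mm apart, hold the piece from below; a finger fits between them.
- offcut_center (a point): Centre of the pine block, 45 (x) x 85 (y) x 22 (z) mm, about 0.044 kg, flat on the table.
- nails_center (a point): White tub of nails, 80 mm in diameter, 70 mm high. Its place is given at its centre; a bystander, leave it alone.
- tape_roll_center (a point): Roll of masking tape lying flat, 104 mm in diameter, 25 mm high. Its place is given at its centre; a bystander, leave it alone.
- measure_center (a point): Tape measure, 38 x 77 x 63 mm high. Its place is given at its centre; a bystander, leave it alone.
- glue_center (a point): Standing glue bottle, 64 mm in diameter, 187 mm high. Its place is given at its centre; a bystander, leave it alone.
Things that resemble listed ones, but are neither listed nor needed, are in the scene too. Of the things that look like the part that bears bracket_center, the largest one is meant.

How it is judged:
By the outcome, as a careful person would: the job done as asked, in the order asked, and still so for the second after the job is handed in, with the robot touching nothing.
It also fails if it takes over 72 s, if anything falls off the work surface, if the arm or the gripper's body presses on something with over 40 N, if the wrist force passes 120 N, or if a joint passes its speed limit or range.

## Robot

A 6-joint arm with a two-finger parallel gripper is mounted at the origin on a cart in front of the work surface, level with it; the furniture and walls round the work are solid. World frame = base frame: x ahead of the robot, y to its left, z up, the work surface at z = 0. Lengths are in m, angles in rad, forces in N, time in s.
With the tool pointing down it reaches from about 0.25 to 0.775 m from the base axis. Payload 4 kg.
Tool frame: the origin (TCP) lies at the centre of the arm's flange, where the gripper is bolted on; the fingertips stand 173 mm ahead of it and the grasp point (between the pads) lies 155 mm ahead of it; z points along the fingers, y is the line along which they close (so a half turn about z gives the same grasp; the last joint's range is limited). The gripper opens to 85 mm and grips with 20 to 120 N. Pads are 22 mm wide; open, the fingers measure 114 mm over their backs; the gripper's body (76 mm by 85 mm) begins 54 mm behind the grasp point. The pads swing forward as they close: fully open they stand 13 mm farther back than shut.
Start: joints at [-1.327, 0.087, 1.371, -0, 1.684, -0.103], TCP at [0.187, -0.517, 0.405] pointing down, gripper open.
Joint ranges: [-3.1, 3.1], [-0.76, 2.03], [0.27, 2.55], [-1.08, 4.22], [0.17, 2.65], [-2.57, 2.57]. Speed limits (rad/s): [2.79, 2.79, 3.14, 3.14, 3.14, 3.14].

## Interface

Orientations are given as a unit quaternion [w, x, y, z].
In Python, from station import robot, eyes, ticket gives the robot as it stands.
- The arm moves only by the tool servo_tool, never from a script. Its argument "steps" is a list of rows, each a list of 3 entries, a list of its own where there are three numbers: the opening, from 0 (shut) to 1 (fully open), then the shift along the tool's x, y, z normalised to -1 to 1, where 1 is 0.04 m, then the turn about the tool's z normalised to -1 to 1, where 1 is 6 degrees. In form: [[claw, [x, y, z], yaw], ...]. A call has 1 to 12 rows; each row shifts and turns the commanded pose from where the row before left it, along the tool's axes as they then stand; what a row does not reach is not made up. A row lasts 1/12 s, in which the tool goes at most 41.7 mm and 7.16 degrees, less where a joint would pass 70% of its speed; a pose out of reach is approached as far as the arm can. A call with a number of a shift or a turn outside -1 to 1 is refused whole. A call with a gripper value outside its range is refused whole. The fingers move at their own pace and stop on an object; "force" is the grip in N (left out, the last holds). Time passes only in rows, so rows that do not move let the fingers close. It gives the time, the measured TCP pose, the force, the opening and the grip force at its end, in the units of the state.
- robot.get_obs(): the state, without advancing time (a new reading comes with each control period).
- eyes.get_image(name): name is "scene" or "top"; returns the picture (420x560x3 uint8, red, green, blue); there is no depth.
- eyes.get_calibration(name): a dict with "vfov" (degrees; the focal length in pixels is half the picture's height over the tangent of half this angle, whatever the lens; pixels are square), "cx", "cy" (the principal point, pixels), "dist" ([k1, k2, p1, p2, k3] as OpenCV has them; the pictures are not rectified), "camera_from_world" (4x4, takes a point from world to camera coordinates). Camera axes: x right, y down, z forward; pixel columns grow to the right and rows downward; lengths in m; the calibration is good to about 2 mm. A picture is of the moment at which its call begins. get_calibration takes no time and is no camera call.
- ticket.close_job(): hands the job in; it is judged then, once.
Trained networks look in the newest picture that a camera, given by its name, has taken for a name from the list of things; names that differ only in an ending like _2 or _b are one class to them, and where a whole thing is asked for, a point or a joint stands for the part that bears it (a point fixed in the world has none). Each returns a list of dicts, best first, with "score" (0 to 1); they miss things now and then, are a little off and sometimes report something else, mostly with a low value. They report only what shows in the picture. A call takes as long as a camera call. They do not tell look-alikes from the thing itself.
- eyes.outline_of(camera, label): "region" (420x560 bool, what is visible of it).
- eyes.place_of(camera, label): "position" ([x, y, z] in m, in world coordinates, good to about 4 mm: a listed point, or the origin of a listed thing).
The state is a dict: "t": time; "joint_pos": joint angles; "qd": joint speeds; "joint_torque": joint torques, N m; "eef_pos": TCP position; "orientation": TCP orientation; "contact_force": force on the tool from outside, world axes, zero at the start; "ft_torque": the same for the moment, N m; "grip_width": opening from 0.0 (shut) to 1.0 (fully open); "gripper_force": force on a finger pad.
Only numpy, scipy, OpenCV 4.12 (cv2) and the standard library are available. Lean on these libraries where they do the work, as an engineer would, in place of code of your own. Each camera call takes 0.05 s, during which the arm holds its last target. There are 200 camera calls.

## Working session

There is one attempt and no reset: what is moved stays moved. The work goes in short steps, Python scripts to look and compute and a tool call to move; the robot and the scene stay as the last step left them, time stands still between calls to the robot, and variables do not carry over. Pictures are saved under pics/ and viewed, at most 10 in all, crops included, and the job is handed in when it is done.

Besides the shell and the picture viewer there is one more tool, called as a command line: name --argument value ..., lists and objects as JSON in quotes. servo_tool: Moves the arm, as the interface text tells. Scaled input: -1 to 1 covers 0.04 m each way for a shift and 6 degrees each way for a turn. Its arguments: {"type":"object","properties":{"steps":{"type":"array"},"force":{"type":"number"}},"required":["steps"]}

```bash
mkdir -p pics; python3 - <<'E'
from station import robot, eyes
import cv2,numpy as np
o=robot.get_obs();print(o['t'],o['eef_pos'],o['orientation'],o['grip_width'])
ims=[]
for c in ("scene","top"):
    im=eyes.get_image(c);cv2.imwrite(f'pics/{c}0.png',im[:,:,::-1])
    for n in ["sorter","lever_knob","crate","tray","bracket_center","easel","offcut_center","nails_center","tape_roll_center","measure_center","glue_center"]:
        try:
            print(c,n,[(np.round(d['position'],3).tolist(),round(d['score'],2)) for d in eyes.place_of(c,n)[:4]])
        except Exception as e: print(n,e)
E
```

```text
0.0 [ 0.1868977  -0.51714267  0.40353289] [-1.12124638e-03  9.85000909e-01  1.72545487e-01 -8.17240903e-05] 0.9993450945791069
scene sorter [([0.661, -0.09, -0.007], 0.87)]
scene lever_knob [([0.544, -0.06, 0.251], 0.96)]
scene crate [([0.664, -0.026, -0.003], 0.61)]
scene tray [([0.661, -0.16, 0.001], 0.67)]
scene bracket_center [([0.594, 0.169, 0.076], 0.61), ([0.457, 0.248, 0.015], 0.51), ([0.428, 0.154, 0.014], 0.48)]
scene easel [([0.605, 0.169, 0.002], 0.61)]
scene offcut_center []
scene nails_center [([0.433, 0.023, 0.036], 0.63), ([0.667, -0.024, -0.005], 0.52)]
scene tape_roll_center [([0.605, -0.395, 0.012], 0.59), ([0.661, -0.157, 0.0], 0.2)]
scene measure_center [([0.665, -0.025, -0.002], 0.37)]
scene glue_center [([0.784, 0.133, 0.093], 0.92), ([0.664, -0.09, -0.005], 0.57)]
top sorter [([0.664, -0.089, -0.003], 0.81), ([0.524, -0.364, 0.034], 0.64)]
top lever_knob [([0.545, -0.055, 0.252], 0.79)]
top crate [([0.662, -0.027, 0.005], 0.88)]
top tray [([0.657, -0.158, -0.001], 0.65)]
top bracket_center [([0.425, 0.152, 0.014], 0.73), ([0.597, 0.168, 0.072], 0.67), ([0.461, 0.246, 0.01], 0.63)]
top easel [([0.605, 0.166, 0.001], 0.61)]
top offcut_center [([0.414, -0.251, 0.013], 0.91), ([0.547, -0.058, 0.253], 0.47), ([0.602, -0.391, 0.014], 0.41)]
top nails_center [([0.431, 0.026, 0.032], 0.95)]
top tape_roll_center [([0.606, -0.393, 0.014], 0.58)]
top measure_center [([0.522, -0.362, 0.032], 0.88)]
top glue_center [([0.784, 0.13, 0.092], 0.93)]
```

View pics/scene0.png

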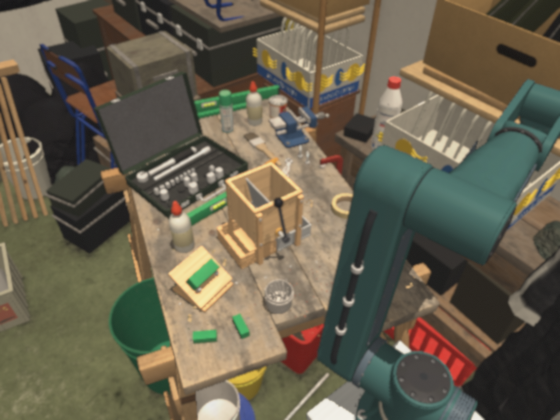

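View pics/top0.png

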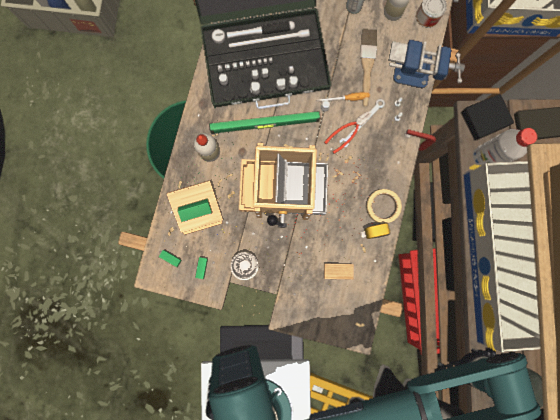

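The top view shows the chute at about pixel (285,180), with the crate left and the tray right. The easel with the green piece is at (193,208), the pine block at (338,271), and the small green look-alikes at (170,257) and (202,267). The knob leans left. Next I measure the yaws.

```bash
cat > h.py <<'E'
from station import robot, eyes
import cv2,numpy as np
def cam(c):
    k=eyes.get_calibration(c);f=210/np.tan(np.radians(k['vfov'])/2)
    return np.array([[f,0,k['cx']],[0,f,k['cy']],[0,0,1]]),np.array(k['dist'],float),np.array(k['camera_from_world'])
def unproj(c,px,z=None,plane=None):
    K,D,T=cam(c);p=cv2.undistortPoints(np.array(px,float).reshape(-1,1,2),K,D).reshape(-1,2)
    R,t=T[:3,:3],T[:3,3];o=-R.T@t;d=np.c_[p,np.ones(len(p))]@R
    n,q=plane if plane is not None else (np.array([0,0,1.]),np.array([0,0,z]))
    return o+d*(((q-o)@n)/(d@n))[:,None]
def rect(c,m,z):
    ct=max(cv2.findContours(m.astype(np.uint8),cv2.RETR_EXTERNAL,cv2.CHAIN_APPROX_NONE)[0],key=len)
    w=unproj(c,ct.reshape(-1,2),z)[:,:2]
    (x,y),(a,b),an=cv2.minAreaRect((w*1000).astype(np.float32))
    return [round(v,1) for v in (x,y,a,b,an)]
E
python3 - <<'E'
from h import *
for c in ("top","scene"):
    print(c,'campos',-cam(c)[2][:3,:3].T@cam(c)[2][:3,3])
    eyes.get_image(c)
    for n,z in [("bracket_center",.085),("easel",.056),("offcut_center",.022),("sorter",.215),("crate",.05),("tray",.05)]:
        for d in eyes.outline_of(c,n)[:3]: print(n,round(d['score'],2),rect(c,d['region'],z),int(d['region'].sum()))
    for n in ["bracket_center","offcut_center","lever_knob","sorter"]:
        print(n,[(np.round(d['position'],3).tolist(),round(d['score'],2)) for d in eyes.place_of(c,n)[:3]])
im=cv2.imread('pics/top0.png')
cv2.imwrite('pics/crop.png',cv2.resize(im[130:300,140:360],None,fx=3.5,fy=3.5,interpolation=cv2.INTER_CUBIC))
E
```

```text
top campos [ 0.43836711 -0.06062421  1.59743305]
bracket_center 0.85 [591.7, 160.4, 46.5, 92.6, 17.6] 483
bracket_center 0.68 [431.7, 20.5, 76.1, 77.7, 44.2] 625
bracket_center 0.63 [457.2, 231.8, 64.1, 26.0, 58.5] 203
easel 0.73 [603.3, 164.3, 138.0, 134.4, 16.9] 1558
easel 0.24 [684.2, -88.6, 28.0, 145.3, 87.1] 626
offcut_center 0.67 [409.6, -254.0, 86.1, 44.2, 88.6] 450
offcut_center 0.29 [603.5, -394.8, 100.0, 99.5, 89.0] 455
sorter 0.24 [580.2, 142.3, 42.5, 86.1, 15.6] 522
sorter 0.22 [745.6, 109.6, 79.5, 56.6, 26.1] 540
crate 0.57 [666.3, 13.1, 43.9, 157.2, 89.3] 1434
tray 0.67 [671.6, -134.6, 65.7, 124.5, 86.6] 1508
tray 0.55 [678.5, -98.6, 187.1, 215.3, 86.6] 2642
bracket_center [([0.461, 0.246, 0.01], 0.74), ([0.596, 0.166, 0.076], 0.6), ([0.426, 0.152, 0.009], 0.48)]
offcut_center [([0.41, -0.251, 0.014], 0.79), ([0.605, 0.165, -0.001], 0.6)]
lever_knob [([0.546, -0.055, 0.253], 0.79)]
sorter [([0.664, -0.092, -0.001], 0.63)]
scene campos [-0.16371722  0.49297698  1.07777543]
bracket_center 0.76 [584.7, 168.7, 47.4, 112.1, 16.2] 523
bracket_center 0.74 [386.1, 177.1, 27.5, 70.6, 78.0] 265
bracket_center 0.61 [414.0, 264.2, 58.1, 35.9, 59.2] 314
easel 0.96 [596.6, 166.8, 173.3, 161.7, 14.8] 1947
easel 0.63 [651.2, -148.0, 31.4, 202.9, 59.5] 603
offcut_center 0.19 [614.6, -372.3, 60.9, 123.0, 36.6] 278
sorter 0.89 [584.7, -49.6, 223.9, 345.7, 80.5] 4825
sorter 0.52 [486.7, 211.6, 38.0, 93.6, 15.8] 475
crate 0.76 [649.8, 14.8, 78.0, 190.3, 84.2] 1236
tray 0.73 [573.9, -109.7, 78.0, 40.4, 87.5] 252
bracket_center [([0.594, 0.166, 0.078], 0.93), ([0.429, 0.155, 0.012], 0.66)]
offcut_center []
lever_knob []
sorter [([0.665, -0.09, -0.004], 0.94), ([0.781, 0.131, 0.096], 0.6)]
```

View pics/crop.png

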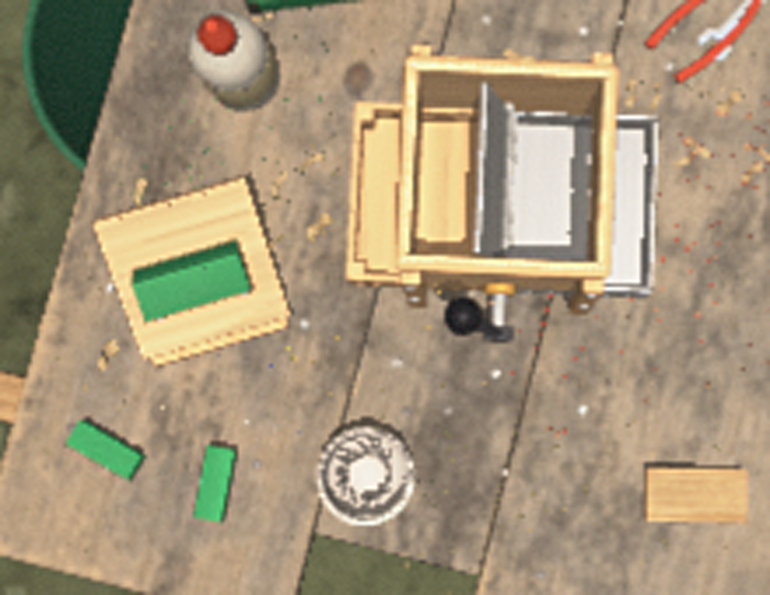

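servo_tool --steps '[[0,[0,0,0],0.828],[0,[0,0,0],0.828],[0,[0,0,0],0.828],[0,[0,0,0],0.828],[0,[0.66,-0.68,0],0],[0,[0.66,-0.68,0],0],[0,[0.66,-0.68,0],0],[0,[0.66,-0.68,0],0],[0,[0.66,-0.68,0],0],[0,[0.66,-0.68,0],0],[0,[0.66,-0.68,0],0],[0,[0.66,-0.68,0],0]]' --force 40

```text
t: 3.3
eef_pos: [0.399, -0.2981, 0.405]
orientation: [0.0, 1.0, -0.0, 0.0]
contact_force: [0.3, -0.6, 0.5]
grip_width: -0.0
gripper_force: 0.0
```

servo_tool --steps '[[0,[0,-0.9,0],0],[0,[0,-0.9,0],0],[0,[0,-0.9,0],0],[0,[0,-0.9,0],0],[0,[0,-0.9,0],0],[0,[0,-0.9,0],0],[0,[0,-0.9,0],0],[0,[0,-0.9,0],0],[0,[0.91,0,0.1],0],[0,[0.91,0,0.1],0],[0,[0.91,0,0.1],0],[0,[0.91,0,0.1],0]]'

```text
t: 4.3
eef_pos: [0.545, -0.0109, 0.3888]
orientation: [0.0, 1.0, 0.001, 0.001]
contact_force: [0.2, 0.9, 0.5]
grip_width: -0.001
gripper_force: 0.0
```

servo_tool --steps '[[0,[0,0.4,0],0],[0,[0,0.4,0],0],[0,[0,0.4,0],0],[0,[0,0.4,0],0],[0,[0,0.4,0],0],[0,[0,0.4,0],0],[0,[0,0.4,0],0],[0,[0,0.3,0],0]]'

```text
t: 4.97
eef_pos: [0.5437, -0.1367, 0.3885]
orientation: [-0.0, 1.0, -0.0, -0.0]
contact_force: [-0.1, 0.8, -0.4]
grip_width: -0.001
gripper_force: 0.4
```

Continue in small pushes until the stop is felt.

servo_tool --steps '[[0,[0,0.1,0],0],[0,[0,0.1,0],0],[0,[0,0.0,0],0]]'

```text
t: 5.22
eef_pos: [0.5437, -0.1424, 0.3884]
orientation: [-0.003, 1.0, 0.001, -0.0]
contact_force: [-1.0, 5.5, -0.3]
grip_width: -0.003
gripper_force: 2.6
```

servo_tool --steps '[[0,[0,0.08,0],0],[0,[0,-0.4,0],0],[0,[0,0,-1],0],[0,[0,0,-1],0],[0.56,[0.15,-0.925,0],0],[0.56,[0.15,-0.925,0],0],[0.56,[0.15,-0.925,0],0],[0.56,[0.15,-0.925,0],0],[0.56,[0.15,-0.925,0],0],[0.56,[0.15,-0.925,0],0],[0.56,[0.15,-0.925,0],0],[0.56,[0.15,-0.925,0],0]]'

```text
t: 6.22
eef_pos: [0.5914, 0.1676, 0.469]
orientation: [-0.0, 1.0, 0.0, 0.0]
contact_force: [1.3, -0.3, 0.0]
grip_width: 0.56
gripper_force: 0.0
```

servo_tool --steps '[[0.56,[0,0,0],1],[0.56,[0,0,0],1],[0.56,[0,0,0.5],1],[0.56,[0,0,0.5],1],[0.56,[0,0,0.5],1],[0.56,[0,0,0.5],1],[0.56,[0,0,0.5],1],[0.56,[0,0,0.5],1],[0.56,[0,0,0.5],1],[0.56,[0,0,0.4],1],[0.56,[0,0,0],1],[0.56,[0,0,0],1]]'

```text
t: 7.22
eef_pos: [0.5928, 0.0345, 0.3017]
orientation: [-0.046, 0.86, -0.508, -0.028]
contact_force: [0.4, -0.2, 0.4]
grip_width: 0.562
gripper_force: 0.0
```

```bash
python3 - <<'E'
from h import *
o=robot.get_obs();print(o)
ims=[]
for c,(a,b,e,f) in (("top",(120,300,140,360)),("scene",(150,350,140,330))):
    im=eyes.get_image(c)[:,:,::-1]
    ims.append(cv2.resize(im[a:b,e:f],(400,int(400*(b-a)/(f-e))),interpolation=cv2.INTER_CUBIC))
    print(c,[(np.round(d['position'],3).tolist(),round(d['score'],2)) for d in eyes.place_of(c,"lever_knob")[:2]])
H=max(i.shape[0] for i in ims)
cv2.imwrite('pics/c2.png',np.hstack([cv2.copyMakeBorder(i,0,H-i.shape[0],0,0,0) for i in ims]))
E
```

```text
{'t': 7.2167, 'joint_pos': array([-0.06477203,  0.22421463,  1.4221108 ,  0.10722266,  1.50408959,
        2.56589304]), 'qd': array([-7.08926575e-01, -1.25226272e-01,  2.03499084e-01,  3.08862333e-01,
       -7.60848451e-02, -5.88301042e-04]), 'joint_torque': array([ 3.42761166e+00, -3.88581598e+01, -2.93211061e+01,  2.41028722e-01,
        2.30384320e-01, -3.59768978e-05]), 'eef_pos': array([0.5928114 , 0.03446791, 0.30170557]), 'orientation': array([-0.04579518,  0.85966749, -0.50803099, -0.02791285]), 'contact_force': array([ 0.36643081, -0.23670313,  0.35743611]), 'ft_torque': array([-0.03900106,  0.01112579, -0.0984056 ]), 'gripper_force': 0.0, 'grip_width': 0.5617280638096758}
top [([0.538, -0.168, 0.231], 0.86)]
scene []
```

View pics/c2.png

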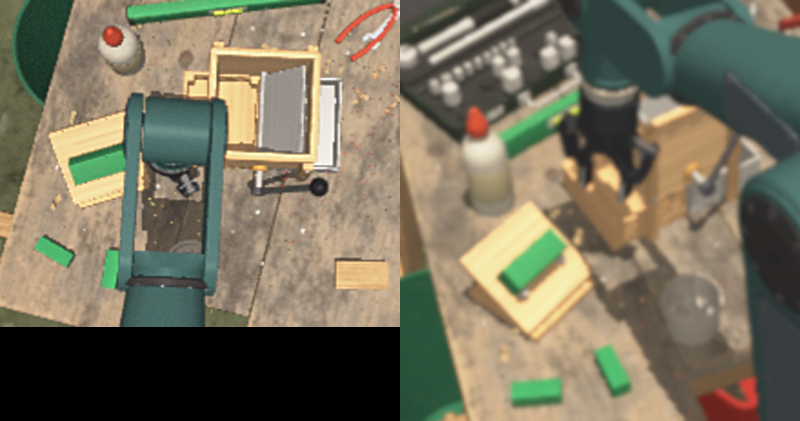

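The turn hit joint 6's limit and pushed the tool sideways, with no contact. The knob is at the right stop, as wanted. I'll raise the tool and turn the other way.

servo_tool --steps '[[0.56,[0,0,-1],0],[0.56,[0,0,-1],0],[0.56,[0,0,-1],0],[0.56,[0,0,0],-1],[0.56,[0,0,0],-1],[0.56,[0,0,0],-1],[0.56,[0,0,0],-1],[0.56,[0,0,0],-1],[0.56,[0,0,0],-1],[0.56,[0,0,0],-1],[0.56,[0,0,0],-1],[0.56,[0,0,0],-1]]'

```text
t: 8.42
eef_pos: [0.593, 0.0237, 0.4234]
orientation: [-0.053, 0.997, -0.057, -0.002]
contact_force: [-0.6, 0.2, 0.1]
grip_width: 0.559
gripper_force: 0.0
```

```bash
cat >> h.py <<'E'
from scipy.spatial.transform import Rotation as Ro
def tool():
    o=robot.get_obs();w,x,y,z=o['orientation'];M=Ro.from_quat([x,y,z,w]).as_matrix()
    print(round(o['t'],2),np.round(o['joint_pos'],2),'p',np.round(o['eef_pos'],4),'yawx',round(np.degrees(np.arctan2(M[1,0],M[0,0])),1),'z',np.round(M[:,2],3),'tip',np.round(o['eef_pos']+.173*M[:,2],4),'w',round(o['grip_width'],3),o['gripper_force'],np.round(o['contact_force'],1))
    return o['eef_pos'],M
E
python3 -c "
from h import *
tool()"
```

```text
8.42 [-0.08  0.18  1.23  0.11  1.74  1.62] p [0.593  0.0237 0.4234] yawx -6.5 z [ 0.002  0.107 -0.994] tip [0.5934 0.0422 0.2514] w 0.559 0.0 [-0.6  0.2  0.1]
```

servo_tool --steps '[[0.56,[-0.09,-0.77,0.08],0],[0.56,[-0.09,-0.77,0.08],0],[0.56,[-0.09,-0.77,0.08],0],[0.56,[-0.09,-0.77,0.08],0],[0.56,[0,0,0],-1],[0.56,[0,0,0],-1],[0.56,[0,0,0],-1],[0.56,[0,0,0],-1],[0.56,[0,0,0],-1],[0.56,[0,0,0],-1],[0.56,[0,0,0],-1],[0.56,[0,0,0],-1]]'

```text
t: 9.42
eef_pos: [0.5933, 0.1485, 0.4238]
orientation: [-0.05, 0.934, 0.354, 0.02]
contact_force: [0.4, 0.8, -0.4]
grip_width: 0.564
gripper_force: 0.0
```

servo_tool --steps '[[0.56,[0,0,0.3],-1],[0.56,[0,0,0.3],-1],[0.56,[0,0,0.3],-1],[0.56,[0,0,0.3],-1],[0.56,[0,0,0.3],-1],[0.56,[0,0,0.3],-1],[0.56,[0,0,0.3],-1],[0.56,[0,0,0.3],-1],[0.56,[0,0,0.3],-1],[0.56,[0,0,0.3],-1],[0.56,[0,0,0],-0.85],[0.56,[0,0,0],0]]'

```text
t: 10.42
eef_pos: [0.5933, 0.1611, 0.3031]
orientation: [-0.032, 0.598, 0.799, 0.042]
contact_force: [0.8, 0.4, 0.6]
grip_width: 0.56
gripper_force: 0.0
```

```bash
python3 -c "
from h import *
p,M=tool();print(M)
t=p+.173*M[:,2]
print((np.array([.592,.166,t[2]])-t)@M/.04)
eyes.get_image('scene')
K,D,T=cam('scene')
im=eyes.get_image('scene')[:,:,::-1]
cv2.imwrite('pics/c3.png',cv2.resize(im[200:320,150:310],None,fx=4,fy=4,interpolation=cv2.INTER_CUBIC))
"
```

```text
10.42 [ 0.15  0.26  1.37  0.11  1.49 -0.15] p [0.5933 0.1611 0.3031] yawx 106.4 z [-0.001  0.106 -0.994] tip [0.5932 0.1795 0.131 ] w 0.56 0.0 [0.8 0.4 0.6]
[[-2.81523086e-01  9.59554099e-01 -8.26133776e-04]
 [ 9.54089978e-01  2.80011515e-01  1.06329042e-01]
 [ 1.02259795e-01  2.91458741e-02 -9.94330655e-01]]
[-0.31425107 -0.1226192  -0.0359127 ]
```

View pics/c3.png

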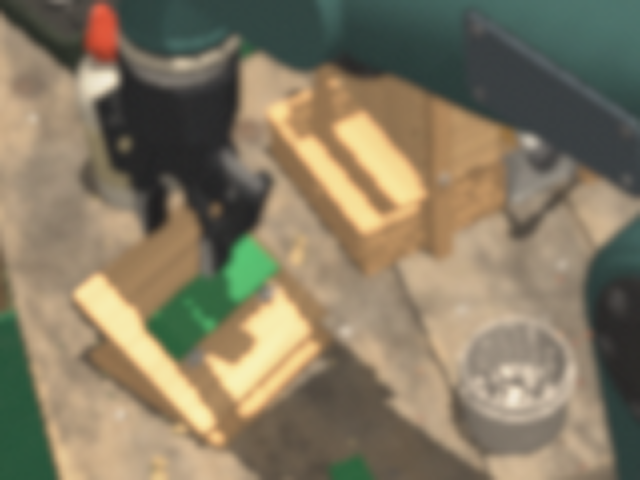

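servo_tool --steps '[[0.56,[-0.46,-0.165,0],0],[0.56,[0,0,0.3],0],[0.56,[0,0,0.3],0],[0.56,[0,0,0.25],0],[0.56,[0,0,0.15],0],[0.56,[0,0,0.1],0],[0.56,[0,0,0.1],0],[0.56,[0,0,0],0]]'

```text
t: 11.18
eef_pos: [0.5925, 0.1451, 0.2529]
orientation: [-0.032, 0.6, 0.798, 0.042]
contact_force: [0.1, 0.3, -0.1]
grip_width: 0.561
gripper_force: 0.0
```

servo_tool --steps '[[0.56,[0,0,0.1],0],[0.56,[0,0,0.1],0],[0.56,[0,0,0],0]]'

```text
t: 11.43
eef_pos: [0.5925, 0.1456, 0.2454]
orientation: [-0.032, 0.6, 0.798, 0.042]
contact_force: [-0.2, 0.4, -0.5]
grip_width: 0.559
gripper_force: 0.0
```

servo_tool --steps '[[0.56,[0,0,0.08],0],[0.56,[0,0,0.08],0],[0.56,[0,0,0],0]]'

```text
t: 11.68
eef_pos: [0.5925, 0.1463, 0.239]
orientation: [-0.032, 0.6, 0.798, 0.042]
contact_force: [0.5, 0.8, -0.8]
grip_width: 0.563
gripper_force: 0.1
```

servo_tool --steps '[[0.3,[0,0,0],0],[0.3,[0,0,0],0],[0.3,[0,0,0],0],[0.3,[0,0,0],0],[0.3,[0,0,0],0]]' --force 40

```text
t: 12.1
eef_pos: [0.5929, 0.1463, 0.2398]
orientation: [-0.031, 0.6, 0.798, 0.043]
contact_force: [0.9, 0.4, 0.5]
grip_width: 0.5
gripper_force: 36.5
```

servo_tool --steps '[[0.2,[0,0,-0.1],0],[0.2,[0,0,-0.1],0],[0.2,[0,0,-0.2],0],[0.2,[0,0,-0.3],0],[0.2,[0,0,-0.5],0],[0.2,[0,0,-0.5],0],[0.2,[0,0,0],0]]'

```text
t: 12.68
eef_pos: [0.5937, 0.1388, 0.3139]
orientation: [-0.028, 0.6, 0.798, 0.046]
contact_force: [0.7, -0.3, 0.3]
grip_width: 0.437
gripper_force: 38.4
```

```bash
python3 -c "
from h import *
p,M=tool()
im=eyes.get_image('scene')[:,:,::-1]
cv2.imwrite('pics/c4.png',cv2.resize(im[200:320,150:310],None,fx=4,fy=4,interpolation=cv2.INTER_CUBIC))
print([(np.round(d['position'],3).tolist(),round(d['score'],2)) for d in eyes.place_of('scene','bracket_center')])
"
```

```text
12.68 [ 0.11  0.24  1.38  0.11  1.5  -0.18] p [0.5937 0.1388 0.3139] yawx 106.2 z [ 0.011  0.107 -0.994] tip [0.5956 0.1574 0.1419] w 0.437 38.40011198655702 [ 0.7 -0.3  0.3]
[([0.595, 0.158, 0.14], 0.87), ([0.426, 0.152, 0.015], 0.65), ([0.456, 0.248, 0.012], 0.61)]
```

View pics/c4.png

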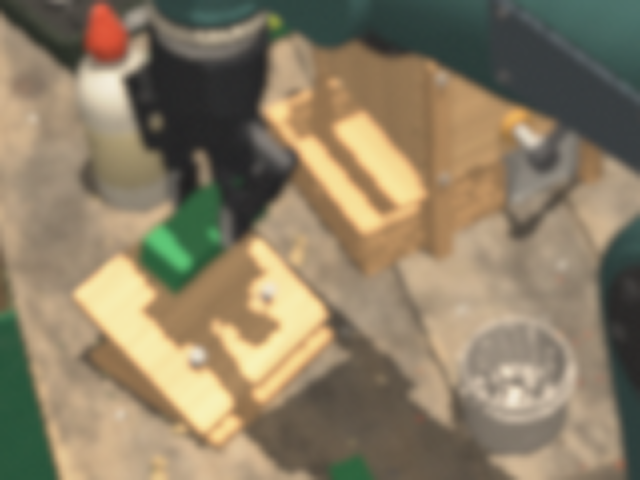

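The piece is lifted and has turned flush between the pads; the crop shows it hanging above the easel. Now I'll raise it, turn it and carry it to the chute.

servo_tool --steps '[[0.2,[0,0,-0.9],0],[0.2,[0,0,-0.9],0],[0.2,[0,0,-0.9],0],[0.2,[0,0,-0.9],-1],[0.2,[0,0,0],-1],[0.2,[0,0,0],-1],[0.2,[0,0,0],-1],[0.2,[0,0,0],-1],[0.2,[0,0,0],-1],[0.2,[0,0,0],-1],[0.2,[0,0,0],-1],[0.2,[0,0,0],-1]]'

```text
t: 13.78
eef_pos: [0.5925, 0.1238, 0.4482]
orientation: [-0.011, 0.17, 0.984, 0.052]
contact_force: [0.4, 0.6, -1.9]
grip_width: 0.443
gripper_force: 38.7
```

servo_tool --steps '[[0.2,[0,0,0],-1],[0.2,[0,0,0],-1],[0.2,[0,0,0],-0.88],[0.2,[0,0,0],0]]'

```text
t: 14.12
eef_pos: [0.5925, 0.1239, 0.4483]
orientation: [-0.003, 0.022, 0.998, 0.053]
contact_force: [-1.0, 1.2, -1.0]
grip_width: 0.44
gripper_force: 38.7
```

```bash
cat >> h.py <<'E'
def go(tgt,p,M,L=.173):
    d=np.array(tgt)-(p+L*M[:,2]);print('units',np.round(d@M/.04,3),'dist',np.linalg.norm(d))
E
python3 -c "
from h import *
p,M=tool();go([.6635,-.09,(p+.173*M[:,2])[2]],p,M)
"
```

```text
14.12 [ 0.09  0.2   1.16  0.11  1.77 -1.42] p [0.5925 0.1239 0.4483] yawx 177.5 z [-0.003  0.106 -0.994] tip [0.5921 0.1422 0.2763] w 0.44 38.72454710653983 [-1.   1.2 -1. ]
units [-2.041 -5.686 -0.619] dist 0.24290253659364724
```

servo_tool --steps '[[0.2,[-0.29,-0.81,-0.09],0],[0.2,[-0.29,-0.81,-0.09],0],[0.2,[-0.29,-0.81,-0.09],0],[0.2,[-0.29,-0.81,-0.09],0],[0.2,[-0.29,-0.81,-0.09],0],[0.2,[-0.29,-0.81,-0.09],0],[0.2,[-0.29,-0.81,-0.09],0],[0.2,[0,0,0],0],[0.2,[0,0,0],0]]'

```text
t: 14.87
eef_pos: [0.6637, -0.1102, 0.4485]
orientation: [-0.003, 0.026, 0.998, 0.054]
contact_force: [0.3, 0.7, -0.8]
grip_width: 0.438
gripper_force: 38.8
```

```bash
python3 -c "
from h import *
p,M=tool();go([.6635,-.09,.25],p,M)
ims=[]
for c,(a,b,e,f) in (('top',(120,300,160,360)),('scene',(140,320,180,380))):
    im=eyes.get_image(c)[:,:,::-1]
    ims.append(cv2.resize(im[a:b,e:f],(400,360),interpolation=cv2.INTER_CUBIC))
    for n in ('bracket_center','lever_knob'):print(c,n,[(np.round(d['position'],3).tolist(),round(d['score'],2)) for d in eyes.place_of(c,n)])
cv2.imwrite('pics/c5.png',np.hstack(ims))
"
```

```text
14.87 [-0.27  0.38  0.94  0.11  1.86 -1.76] p [ 0.6637 -0.1102  0.4485] yawx 177.1 z [-0.003  0.107 -0.994] tip [ 0.6632 -0.0916  0.2765] w 0.438 38.776766516966745 [ 0.3  0.7 -0.8]
units [-0.01  -0.03   0.664] dist 0.02659818099420562
top bracket_center [([0.659, -0.088, 0.271], 0.7), ([0.461, 0.245, 0.01], 0.59), ([0.428, 0.151, 0.011], 0.53), ([0.603, -0.393, 0.012], 0.27), ([0.783, 0.131, 0.092], 0.18)]
top lever_knob [([0.606, 0.165, -0.001], 0.65)]
scene bracket_center [([0.456, 0.247, 0.016], 0.78), ([0.666, -0.083, 0.279], 0.61), ([0.428, 0.155, 0.013], 0.55), ([0.604, 0.168, 0.003], 0.4)]
scene lever_knob []
```

View pics/c5.png

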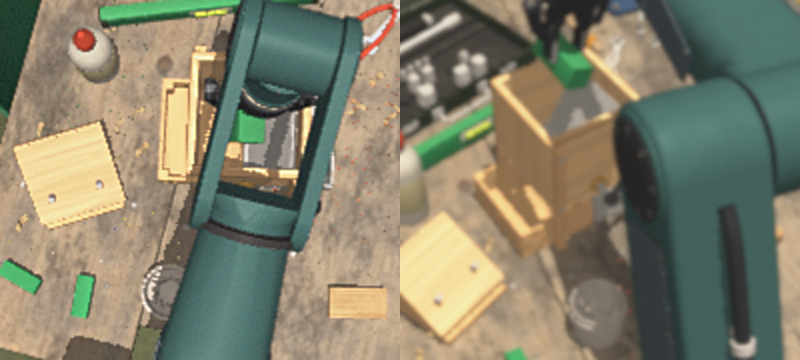

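The piece hangs centred over the mouth. Lower and release.

servo_tool --steps '[[0.2,[0,0,0.4],0],[0.2,[0,0,0.35],0],[0.2,[0,0,0],0],[0.85,[0,0,0],0],[0.85,[0,0,0],0],[0.85,[0,0,0],0],[0.85,[0,0,0],0],[0.85,[0,0,-1],0],[0.85,[0,0,-1],0],[0.85,[0,0,-0.5],0]]'

```text
t: 16.0
eef_pos: [0.6621, -0.1154, 0.5262]
orientation: [0.002, 0.023, 0.998, 0.052]
contact_force: [1.2, 0.0, 1.9]
grip_width: 0.848
gripper_force: 0.0
```

```bash
python3 -c "
from h import *
tool()
for c in ('top','scene'):
    im=eyes.get_image(c)
    for n in ('bracket_center',):print(c,n,[(np.round(d['position'],3).tolist(),round(d['score'],2)) for d in eyes.place_of(c,n)])
"
```

```text
16.0 [-0.28  0.4   0.76  0.11  2.01 -1.76] p [ 0.6621 -0.1154  0.5262] yawx 177.4 z [ 0.007  0.105 -0.994] tip [ 0.6633 -0.0973  0.3541] w 0.848 0.0 [1.2 0.  1.9]
top bracket_center [([0.463, 0.244, 0.011], 0.77), ([0.654, -0.048, 0.023], 0.52), ([0.426, 0.151, 0.011], 0.5)]
scene bracket_center [([0.427, 0.156, 0.015], 0.65), ([0.414, -0.253, 0.012], 0.6), ([0.432, 0.021, 0.036], 0.54), ([0.456, 0.248, 0.016], 0.52), ([0.654, -0.048, 0.028], 0.49)]
```

servo_tool --steps '[[0,[0.565,-0.785,-0.085],0],[0,[0.565,-0.785,-0.085],0],[0,[0.565,-0.785,-0.085],0],[0,[0.565,-0.785,-0.085],0],[0,[0.565,-0.785,-0.085],0],[0,[0,-0.09,0.86],0],[0,[0,-0.09,0.86],0],[0,[0,-0.09,0.86],0],[0,[0,-0.09,0.86],0],[0,[0,0,0],0]]'

```text
t: 17.03
eef_pos: [0.5404, -0.2666, 0.3703]
orientation: [-0.011, 0.024, 0.998, 0.059]
contact_force: [-0.2, 0.7, -3.0]
grip_width: -0.003
gripper_force: 0.0
```

```bash
python3 -c "
from h import *
p,M=tool();go([.544,-.12,.213],p,M);go([.546,-.035,.213],p,M)
eyes.get_image('top');print([(np.round(d['position'],3).tolist(),round(d['score'],2)) for d in eyes.place_of('top','lever_knob')])
"
```

```text
17.03 [-0.57  0.24  1.27  0.09  1.71 -2.09] p [ 0.5404 -0.2666  0.3703] yawx 177.4 z [-0.018  0.118 -0.993] tip [ 0.5372 -0.2461  0.1986] w -0.003 0.0 [-0.2  0.7 -3. ]
units [-0.016  3.178  0.011] dist 0.1271044913506671
units [0.032 5.288 0.262] dist 0.21177538178846786
[([0.664, -0.028, 0.003], 0.54)]
```

servo_tool --steps '[[0,[0,0.4,0.01],0],[0,[0,0.4,0.01],0],[0,[0,0.4,0.01],0],[0,[0,0.4,0.01],0],[0,[0,0.4,0.01],0],[0,[0,0.4,0.01],0],[0,[0,0.4,0.01],0],[0,[0,0.4,0.01],0],[0,[0,0.4,0.01],0],[0,[0,0.4,0.01],0],[0,[0,0.4,0.01],0],[0,[0,0,0],0]]'

```text
t: 18.13
eef_pos: [0.5505, -0.0884, 0.3995]
orientation: [0.001, 0.02, 0.998, 0.054]
contact_force: [0.2, -0.5, 0.3]
grip_width: 0.004
gripper_force: 0.0
```

servo_tool --steps '[[0,[0,0.2,0.02],0],[0,[0,0.2,0.02],0],[0,[0,0.15,0.02],0],[0,[0,0,0],0]]'

```text
t: 18.47
eef_pos: [0.5516, -0.0692, 0.3974]
orientation: [-0.001, 0.022, 0.998, 0.054]
contact_force: [0.4, 0.3, -0.1]
grip_width: -0.001
gripper_force: 0.0
```

```bash
python3 -c "
from h import *
p,M=tool()
eyes.get_image('top');print([(np.round(d['position'],3).tolist(),round(d['score'],2)) for d in eyes.place_of('top','lever_knob')])
"
```

```text
18.47 [-0.26  0.11  1.37  0.1   1.69 -1.77] p [ 0.5516 -0.0692  0.3974] yawx 177.4 z [ 0.001  0.107 -0.994] tip [ 0.5518 -0.0507  0.2254] w -0.001 0.0 [ 0.4  0.3 -0.1]
[([0.41, -0.249, 0.01], 0.56)]
```

servo_tool --steps '[[0,[0.1,0.2,0.1],0],[0,[0,0.15,0.1],0],[0,[0,0.1,0.05],0],[0,[0,0,0],0]]'

```text
t: 18.9
eef_pos: [0.5482, -0.0502, 0.3885]
orientation: [-0.001, 0.022, 0.998, 0.054]
contact_force: [0.5, 0.2, 0.0]
grip_width: 0.003
gripper_force: 0.0
```

servo_tool --steps '[[0,[0,0.1,0.02],0],[0,[0,0.1,0.02],0],[0,[0,0,0],0]]'

```text
t: 19.15
eef_pos: [0.5487, -0.0446, 0.3888]
orientation: [-0.001, 0.024, 0.998, 0.05]
contact_force: [-1.3, -8.7, -0.0]
grip_width: -0.003
gripper_force: 4.1
```

servo_tool --steps '[[0,[0,0.05,0],0],[0,[0,-0.6,0],0],[0,[0,0,-1],0],[0,[0,0,-1],0],[0.85,[0.455,-0.705,-0.07],0],[0.85,[0.455,-0.705,-0.07],0],[0.85,[0.455,-0.705,-0.07],0],[0.85,[0.455,-0.705,-0.07],0],[0.85,[0.455,-0.705,-0.07],0],[0.85,[0.455,-0.705,-0.07],0],[0.85,[0.455,-0.705,-0.07],0],[0.85,[0,0,0],1]]'

```text
t: 20.15
eef_pos: [0.4088, -0.2693, 0.4649]
orientation: [-0.004, 0.079, 0.996, 0.052]
contact_force: [0.1, 0.4, 1.2]
grip_width: 0.849
gripper_force: 0.0
```

servo_tool --steps '[[0.85,[0,0,0.3],1],[0.85,[0,0,0.3],1],[0.85,[0,0,0.3],1],[0.85,[0,0,0.3],1],[0.85,[0,0,0.3],1],[0.85,[0,0,0.3],1],[0.85,[0,0,0.3],1],[0.85,[0,0,0.3],1],[0.85,[0,0,0.3],1],[0.85,[0,0,0.3],1],[0.85,[0,0,0.3],1],[0.85,[0,0,0.3],1]]'

```text
t: 21.15
eef_pos: [0.4117, -0.2502, 0.3213]
orientation: [-0.034, 0.648, 0.76, 0.041]
contact_force: [0.0, -0.6, -0.4]
grip_width: 0.848
gripper_force: 0.0
```

servo_tool --steps '[[0.85,[0,0,0],1],[0.85,[0,0,0],0.8],[0.85,[0,0,0],0]]'

```text
t: 21.4
eef_pos: [0.4116, -0.2502, 0.3215]
orientation: [-0.038, 0.715, 0.697, 0.038]
contact_force: [0.3, 0.4, 0.5]
grip_width: 0.853
gripper_force: 0.0
```

```bash
python3 -c "
from h import *
p,M=tool()
ims=[]
for c in('top','scene'):
  im=eyes.get_image(c);
  for n in ('lever_knob','offcut_center','bracket_center'):print(c,n,[(np.round(d['position'],3).tolist(),round(d['score'],2)) for d in eyes.place_of(c,n)])
  ims.append(im[140:320,200:400,::-1])
cv2.imwrite('pics/c6.png',cv2.resize(np.hstack(ims),(800,360),interpolation=cv2.INTER_CUBIC))
go([.412,-.2515,.006],p,M);go([.412,-.2515,.05],p,M)
"
```

```text
21.4 [-0.69 -0.01  1.64  0.08  1.58 -0.67] p [ 0.4116 -0.2502  0.3215] yawx 88.5 z [ 0.001  0.107 -0.994] tip [ 0.4118 -0.2317  0.1495] w 0.853 0.0 [0.3 0.4 0.5]
top lever_knob [([0.549, -0.002, 0.232], 0.95)]
top offcut_center [([0.41, -0.251, 0.015], 0.44)]
top bracket_center [([0.427, 0.155, 0.013], 0.74), ([0.462, 0.248, 0.011], 0.63), ([0.551, 0.0, 0.232], 0.51)]
scene lever_knob [([0.548, -0.008, 0.229], 0.85), ([0.432, 0.024, 0.035], 0.4)]
scene offcut_center []
scene bracket_center [([0.427, 0.157, 0.014], 0.77), ([0.654, -0.046, 0.028], 0.62), ([0.457, 0.246, 0.012], 0.61)]
units [-0.874  0.025  3.514] dist 0.14484657677822554
units [-0.757  0.023  2.42 ] dist 0.10143767405947686
```

View pics/c6.png

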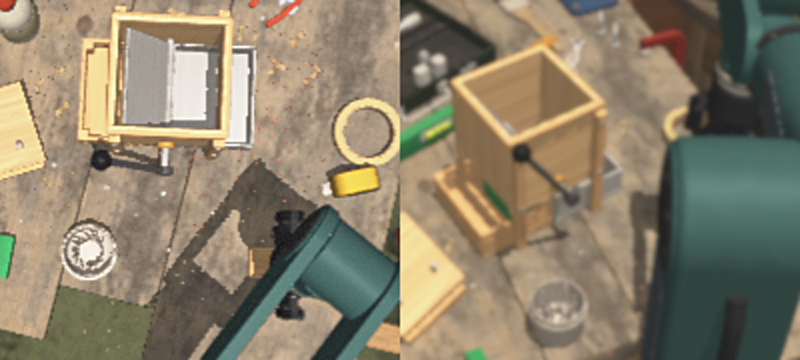

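servo_tool --steps '[[0.85,[-0.2,0,0.6],0],[0.85,[-0.2,0,0.6],0],[0.85,[-0.2,0.025,0.6],0],[0.85,[-0.2,0,0.6],0],[0.85,[-0.07,0,0.6],0],[0.85,[0,0,0.25],0],[0.85,[0,0,0.15],0],[0.85,[0,0,0.05],0],[0.85,[0,0,0],0]]'

```text
t: 22.55
eef_pos: [0.4121, -0.2704, 0.1814]
orientation: [-0.037, 0.715, 0.697, 0.038]
contact_force: [0.4, 0.2, -0.5]
grip_width: 0.85
gripper_force: 0.0
```

servo_tool --steps '[[0.3,[0,0,0],0],[0.3,[0,0,0],0],[0.3,[0,0,0],0],[0.3,[0,0,0],0],[0.3,[0,0,0],0],[0.3,[0,0,0],0]]' --force 30

```text
t: 23.05
eef_pos: [0.4124, -0.2708, 0.1825]
orientation: [-0.036, 0.715, 0.697, 0.038]
contact_force: [-0.7, 0.3, 6.6]
grip_width: 0.519
gripper_force: 32.4
```

servo_tool --steps '[[0.3,[0,0,-0.3],0],[0.3,[0,0,-0.9],0],[0.3,[0,0,-0.9],0],[0.3,[0,0,-0.9],0],[0.3,[0,0,-0.9],0],[0.3,[0,0,-0.9],0],[0.3,[0,0,-0.9],0],[0.3,[0,0,-0.9],-1],[0.3,[0,0,-0.4],-1],[0.3,[0,0,0],-1],[0.3,[0,0,0],-1],[0.3,[0,0,0],-1]]'

```text
t: 24.05
eef_pos: [0.4114, -0.3, 0.4595]
orientation: [-0.026, 0.508, 0.86, 0.046]
contact_force: [-0.1, 0.8, -0.3]
grip_width: 0.522
gripper_force: 31.7
```

servo_tool --steps '[[0.3,[0,0,0],-1],[0.3,[0,0,0],-1],[0.3,[0,0,0],-1],[0.3,[0,0,0],-1],[0.3,[0,0,0],-1],[0.3,[0,0,0],-1],[0.3,[0,0,0],-1],[0.3,[0,0,0],-1],[0.3,[0,0,0],-1],[0.3,[0,0,0],-0.84],[0.3,[0,0,0],0]]'

```text
t: 24.97
eef_pos: [0.4115, -0.3, 0.4588]
orientation: [-0.001, 0.02, 0.998, 0.053]
contact_force: [-0.1, -0.0, -0.2]
grip_width: 0.512
gripper_force: 31.7
```

```bash
python3 -c "
from h import *
p,M=tool()
for c in('top','scene'):
  im=eyes.get_image(c)
  for n in ('offcut_center',):print(c,n,[(np.round(d['position'],3).tolist(),round(d['score'],2)) for d in eyes.place_of(c,n)])
go([.6635,-.09,(p+.173*M[:,2])[2]],p,M);go([.6635,-.09,.235],p,M)
"
```

```text
24.97 [-0.76  0.01  1.34  0.08  1.86 -2.27] p [ 0.4115 -0.3     0.4588] yawx 177.7 z [ 0.     0.107 -0.994] tip [ 0.4115 -0.2815  0.2868] w 0.512 31.744405031204224 [-0.1 -0.  -0.2]
top offcut_center [([0.554, -0.001, 0.233], 0.54), ([0.411, -0.281, 0.289], 0.46)]
scene offcut_center [([0.416, -0.283, 0.29], 0.65)]
units [-6.102  5.011  0.514] dist 0.316497435158924
units [-6.107  4.873  1.801] dist 0.32070170594053793
```

servo_tool --steps '[[0.3,[-0.678,0.557,0.057],0],[0.3,[-0.678,0.557,0.057],0],[0.3,[-0.678,0.557,0.057],0],[0.3,[-0.678,0.557,0.057],0],[0.3,[-0.678,0.557,0.057],0],[0.3,[-0.678,0.557,0.057],0],[0.3,[-0.678,0.557,0.057],0],[0.3,[-0.678,0.557,0.057],0],[0.3,[-0.678,0.557,0.057],0],[0.3,[0,0,0],0],[0.3,[0,0,0],0]]'

```text
t: 26.08
eef_pos: [0.6652, -0.1074, 0.4572]
orientation: [-0.002, 0.02, 0.998, 0.053]
contact_force: [0.3, -0.4, 0.0]
grip_width: 0.514
gripper_force: 31.8
```

```bash
python3 -c "
from h import *
p,M=tool()
for c in('top','scene'):
  im=eyes.get_image(c)
  for n in ('offcut_center','lever_knob'):print(c,n,[(np.round(d['position'],3).tolist(),round(d['score'],2)) for d in eyes.place_of(c,n)])
go([.6635,-.09,.24],p,M)
"
```

```text
26.08 [-0.27  0.38  0.92  0.11  1.87 -1.77] p [ 0.6652 -0.1074  0.4572] yawx 177.7 z [-0.002  0.107 -0.994] tip [ 0.6648 -0.0889  0.2851] w 0.514 31.750372052192688 [ 0.3 -0.4  0. ]
top offcut_center [([0.664, -0.089, 0.286], 0.73)]
top lever_knob [([0.552, -0.0, 0.232], 0.72)]
scene offcut_center [([0.663, -0.092, 0.291], 0.76), ([0.659, -0.157, 0.004], 0.63)]
scene lever_knob [([0.55, -0.007, 0.229], 0.59)]
units [ 0.024 -0.148  1.119] dist 0.04517628953339299
```

servo_tool --steps '[[0.3,[0.02,-0.07,0.6],0],[0.3,[0,-0.07,0.5],0],[0.3,[0,0,0],0],[0.9,[0,0,0],0],[0.9,[0,0,0],0],[0.9,[0,0,0],0],[0.9,[0,0,0],0],[0.9,[0,0,-1],0],[0.9,[0,0,-1],0],[0.9,[0,0,-1],0]]'

```text
t: 27.22
eef_pos: [0.6622, -0.1223, 0.5353]
orientation: [-0.001, 0.021, 0.998, 0.053]
contact_force: [0.3, -0.5, 0.9]
grip_width: 0.901
gripper_force: 0.0
```

servo_tool --steps '[[0.9,[0.7,-0.7,0],0],[0.9,[0.7,-0.7,0],0],[0.9,[0.7,-0.7,0],0],[0.9,[0.7,-0.7,0],0],[0.9,[0.7,-0.7,0],0],[0.9,[0.7,-0.7,0],0],[0.9,[0.7,-0.7,0],0],[0.9,[0,0,0],0],[0.9,[0,0,0],0]]'

```text
t: 27.97
eef_pos: [0.4571, -0.3102, 0.5154]
orientation: [0.0, 0.023, 0.998, 0.053]
contact_force: [0.3, 0.6, 0.5]
grip_width: 0.899
gripper_force: 0.0
```

```bash
python3 -c "
from h import *
p,M=tool()
ims=[]
for c in('top','scene'):
  im=eyes.get_image(c)
  ims.append(im[130:310,200:400,::-1])
  for n in ('offcut_center','bracket_center','lever_knob','nails_center','tape_roll_center','measure_center','glue_center'):print(c,n,[(np.round(d['position'],3).tolist(),round(d['score'],2)) for d in eyes.place_of(c,n)])
cv2.imwrite('pics/c7.png',cv2.resize(np.hstack(ims),(800,360),interpolation=cv2.INTER_CUBIC))
"
```

```text
27.97 [-0.72  0.12  1.12  0.09  1.97 -2.22] p [ 0.4571 -0.3102  0.5154] yawx 177.4 z [ 0.003  0.105 -0.994] tip [ 0.4577 -0.2921  0.3434] w 0.899 0.0 [0.3 0.6 0.5]
top offcut_center [([0.633, -0.169, 0.016], 0.62)]
top bracket_center [([0.458, 0.247, 0.009], 0.63), ([0.426, 0.153, 0.012], 0.49)]
top lever_knob [([0.551, -0.0, 0.231], 0.57)]
top nails_center [([0.428, 0.028, 0.032], 0.88)]
top tape_roll_center [([0.602, -0.393, 0.012], 0.74)]
top measure_center [([0.522, -0.361, 0.033], 0.69)]
top glue_center [([0.782, 0.13, 0.09], 0.7), ([0.631, -0.169, 0.018], 0.32)]
scene offcut_center [([0.635, -0.169, 0.02], 0.4)]
scene bracket_center [([0.457, 0.248, 0.016], 0.62), ([0.426, 0.153, 0.015], 0.51), ([0.663, -0.024, -0.003], 0.27)]
scene lever_knob [([0.549, -0.006, 0.231], 0.5), ([0.43, 0.025, 0.035], 0.46)]
scene nails_center [([0.432, 0.025, 0.035], 0.75), ([0.634, -0.17, 0.017], 0.63)]
scene tape_roll_center []
scene measure_center []
scene glue_center [([0.781, 0.134, 0.092], 0.77)]
```

View pics/c7.png

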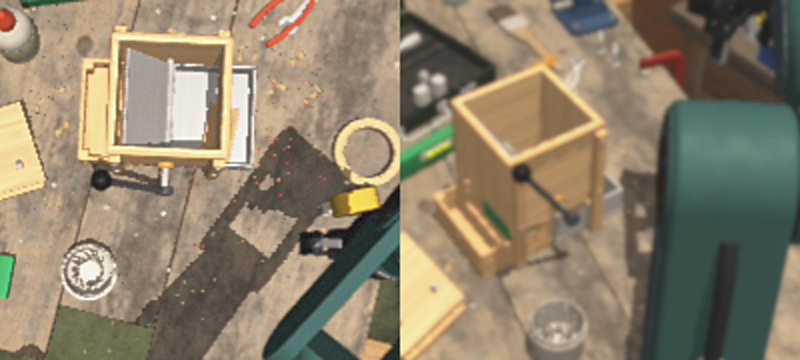

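The pine block shows in the tray at about (233,125) in the left half, and the green piece in the crate at about (492,215) in the right half. The bystanders haven't moved and the arm is clear.

```bash
python3 -c "
from station import ticket
print(ticket.close_job())"
```

```text
the job is handed in; nothing more can be done
None
```

I sorted the green piece into the crate and then the pine block into the tray, pushing the lever fully over before each, and handed the job in at about 28 s with the other things left in place.

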